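# Fetch the salt from the back of the condiment stand

## Task

The salt shaker is wanted on the round wooden coaster, but it stands at the back of the condiment stand, behind the pepper mill and the spice jar. First take the mill and the jar out and stand both on the white riser, leaving the salt where it is; with both there, stand the salt shaker in the middle of the coaster; only then put the mill and the jar back in the stand, each on the seat it came from. Keep all three upright and do not disturb the kitchen timer, the tumbler or the jam jar.

Things in the scene. Friction and masses are not known exactly. Their poses are not given: they have to be found in the camera images.
- stand: fixed wooden condiment stand 250 x 106 x 12 mm with a thin dark wire rail round its edge (clear inside 90 x 234 mm, rail top 34 mm above the table). Origin: centre of underside, on the table; x runs along it, away from the robot. Three flat cork seats, 66 mm across, top 12 mm above the origin, in a row at x = -76 (front), 0 (middle), +76 mm (back), y = 0. Things stand loose on them
- pepper_mill: dark brown wooden pepper mill, round, 58 mm across the base, 160 mm tall, waisted, with a ball head 50 mm across (not turning) from 116 to 149 mm up; hold it by the head, about 128 mm up. Origin: centre of underside, z up. 0.13 to 0.25 kg. Starts on the front or the middle seat, and must return to that place
- spice_jar: small round glass spice jar, green label, red cap, 106 mm tall; glass 42 mm across, cap 45 mm across from 85 to 106 mm up; hold it by cap or glass. Origin: centre of underside, z up. About 0.1 kg. Starts on the front or the middle seat (the one without the mill), and must return to that place
- salt_shaker: round glass salt shaker with white salt in it and a grey domed top, 90 mm tall, 44 mm across up to about 65 mm, then a top 34 mm across. Origin: centre of its underside, z up. About 0.1 kg. At the start on the back seat
- riser: fixed white serving riser, a level board 160 mm (x) by 215 mm (y) on four short legs; its flat top is 52 mm above the origin. Origin: centre of its footprint, on the table. Left or right of the stand. Side area for the mill and the jar
- coaster: fixed round wooden coaster, 86 mm across, flat top 22 mm above the origin. Origin: centre of its underside, on the table. On the other side of the stand from the riser. Target of the salt shaker
- kitchen_timer: bystander: round kitchen timer, red foot and cream dial, 68 mm across, 48 mm high. Origin: centre of its underside. Not to be disturbed
- tumbler: bystander: clear drinking glass, 79 mm across, 90 mm tall. Origin: centre of its underside. Not to be disturbed
- jam_jar: bystander: jam jar with a white lid, 72 mm across, 102 mm tall. Origin: centre of its underside. Not to be disturbed
Things that resemble listed ones, but are neither listed nor needed, are in the scene too. What is shaped like the salt_shaker but blue is not meant.

How it is judged:
By the outcome, as a careful person would: the job done as asked, in the order asked, and still so for the second after the job is handed in, with the robot touching nothing.
It also fails if it takes over 128 s, if anything falls off the work surface, if the arm or the gripper's body presses on something with over 40 N, if the wrist force passes 120 N, or if a joint passes its speed limit or range.

## Robot

A 6-joint arm with a two-finger parallel gripper is mounted at the origin on a cart in front of the work surface, level with it; the furniture and walls round the work are solid. World frame = base frame: x ahead of the robot, y to its left, z up, the work surface at z = 0. Lengths are in m, angles in rad, forces in N, time in s.
With the tool pointing down it reaches from about 0.4 to 0.925 m from the base axis. Payload 12.5 kg.
Tool frame: the origin (TCP) lies midway between the tips of the shut fingers; the grasp point (between the pads) lies 19 mm behind it; z points along the fingers, y is the line along which they close (so a half turn about z gives the same grasp; the last joint's range is limited). The gripper opens to 95 mm and grips with 3 to 60 N. Pads are 20 mm wide; open, the fingers measure 119 mm over their backs; the gripper's body (75 mm by 180 mm) begins 59 mm behind the grasp point.
Start: joints at [1.139, 0.491, 1.559, -0, 1.092, -0.106], TCP at [0.2, 0.592, 0.188] pointing down, gripper open.
Joint ranges: [-3.1, 3.1], [-0.84, 2.19], [0.05, 2.79], [-1.13, 4.28], [0.06, 2.93], [-2.69, 2.69]. Speed limits (rad/s): [2.22, 2.22, 2.79, 3.14, 3.14, 3.14].

## Interface

Orientations are given as a rotation vector (axis times angle).
In Python, from bench import monitor, read_camera, job gives the robot as it stands.
- The arm moves only by the tool move_arm, never from a script. Its argument "targets" is a list of rows, each a list of 7 numbers: the opening, from 0 (shut) to 1 (fully open), then the shift along the world's x, y, z scaled (see below), then the turn, a rotation vector about the world's x, y, z scaled (see below). In form: [[claw, dx, dy, dz, ax, ay, az], ...]. A call has 1 to 8 rows; each row is the pose to reach, as a shift and turn from the pose commanded when the call began; what a row does not reach only later rows make up. The controller multiplies each number of a shift by 0.5 m and each number of a turn by 45 degrees. A row lasts 1/10 s, in which the tool goes at most 50 mm and 8.59 degrees, less where a joint would pass 70% of its speed; a pose out of reach is approached as far as the arm can. A call with a number of a shift or a turn outside -1 to 1 is refused whole. A call with a gripper value outside its range is refused whole. The fingers move at their own pace and stop on an object; the grip force is fixed at half the most. Time passes only in rows, so rows that repeat a pose let the fingers close. It gives the time, the measured TCP pose, the force, the opening and the grip force at its end, in the units of the state.
- monitor.state(): the state, without advancing time (a new reading comes with each control period).
- read_camera(name): name is "scene" or "top" or "wrist"; returns a dict with "image" (384x512x3 uint8, red, green, blue), "z_map" (384x512 float32, m along the optical axis (not along the pixel's ray), 0 where there is no reading), "mtx" (3x3 intrinsics, pixels), "rvec" (rotation vector, rad) and "tvec" (3), from world to camera coordinates, as OpenCV has them. Camera axes: x right, y down, z forward; pixel columns grow to the right and rows downward; lengths in m; the calibration is good to about 2 mm. A picture is of the moment at which its call begins.
- job.job_done(): hands the job in; it is judged then, once.
The state is a dict: "time": time; "joint_positions": joint angles; "joint_vel": joint speeds; "joint_torque": joint torques, N m; "ee_pos": TCP position; "ee_rot": TCP orientation; "force": force on the tool from outside, world axes, zero at the start; "ft_torque": the same for the moment, N m; "opening": opening from 0.0 (shut) to 1.0 (fully open); "grasp_force": force on a finger pad.
Only numpy, scipy, OpenCV 4.12 (cv2) and the standard library are available. Lean on these libraries where they do the work, as an engineer would, in place of code of your own. Each camera call takes 0.05 s, during which the arm holds its last target. There are 200 camera calls.

## Working session

There is one attempt and no reset: what is moved stays moved. The work goes in short steps, Python scripts to look and compute and a tool call to move; the robot and the scene stay as the last step left them, time stands still between calls to the robot, and variables do not carry over. Pictures are saved under pics/ and viewed, at most 14 in all, crops included, and the job is handed in when it is done.

Besides the shell and the picture viewer there is one more tool, called after "Call:" by a JSON object that holds its "name" and its "arguments". move_arm: Moves the arm, as the interface text tells. Its arguments: {"type":"object","properties":{"targets":{"type":"array","items":{"type":"array","items":{"type":"number"}}}},"required":["targets"]}

```bash
mkdir -p pics; cat > h.py <<'E'
import numpy as np, cv2
from bench import monitor, read_camera, job
def snap(n,f=None):
    c=read_camera(n)
    if f: cv2.imwrite('pics/'+f,cv2.cvtColor(c['image'],cv2.COLOR_RGB2BGR))
    return c
def cloud(c):
    R=cv2.Rodrigues(np.array(c['rvec'],float))[0]; t=np.array(c['tvec'],float).ravel()
    z=c['z_map'].astype(float); K=np.array(c['mtx']); v,u=np.mgrid[:z.shape[0],:z.shape[1]]
    p=np.stack([(u-K[0,2])/K[0,0]*z,(v-K[1,2])/K[1,1]*z,z],-1)
    w=(p-t)@R; w[z<=0]=np.nan
    return w
def ray(c,u,v,h):
    R=cv2.Rodrigues(np.array(c['rvec'],float))[0]; t=np.array(c['tvec'],float).ravel(); K=np.array(c['mtx'])
    d=R.T@np.linalg.inv(K)@[u,v,1]; o=-R.T@t
    return o+d*(h-o[2])/d[2]
E
python3 - <<'E'
from h import *
for n in('top','scene'):
    c=snap(n,n+'0.png'); R=cv2.Rodrigues(np.array(c['rvec']))[0]; print(n,-R.T@np.array(c['tvec']).ravel(),c['mtx'][0][0])
    np.savez(n+'0.npz',**c)
s=monitor.state(); print(s)
E
```

```text
top [ 0.17238553 -0.07356946  1.25267515] 386.5062829542614
scene [-0.0671509  -0.67860676  0.61988214] 437.8945457589203
{'time': 0.1, 'joint_positions': array([ 1.13937731e+00,  4.91462245e-01,  1.55937898e+00,  2.84048744e-05,
        1.09169084e+00, -1.05596135e-01]), 'joint_vel': array([-0.0002583 ,  0.00027549, -0.00106547,  0.00014655,  0.00015105,
       -0.00162524]), 'joint_torque': array([ 3.11040574e-03, -6.13622761e+01, -2.58608347e+01,  6.94130198e-02,
        4.69615962e-02, -2.25162898e-05]), 'ee_pos': array([0.19992664, 0.59191557, 0.18754648]), 'ee_rot': array([-5.09516408e-01, -3.09972208e+00,  1.41212834e-03]), 'force': array([ 0.22065228,  0.24914295, -0.46549038]), 'ft_torque': array([ 0.01439434,  0.04867667, -0.01337324]), 'grasp_force': 0.0, 'opening': 0.9983833842150648}
```

View pics/top0.png

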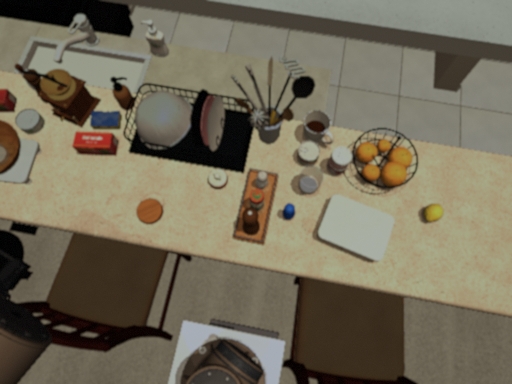

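View pics/scene0.png

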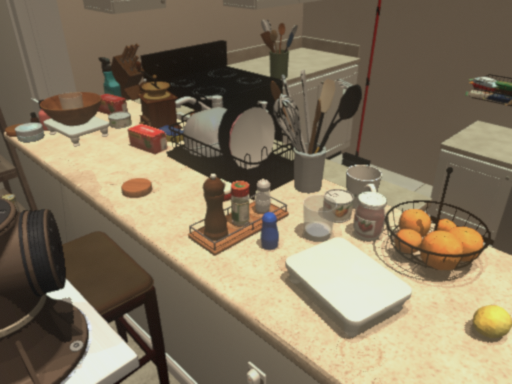

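The top view shows the mill on the front seat (250,222), the jar in the middle (257,200) and the salt at the back (262,179). The riser is at (355,228), the coaster (150,210), the timer (218,179), the tumbler (309,183), and the blue decoy stands next to the stand (289,211).

```bash
python3 - <<'E'
from h import *
for n in('top','scene'):
    c=dict(np.load(n+'0.npz')); w=cloud(c); hsv=cv2.cvtColor(c['image'],cv2.COLOR_RGB2HSV)
    print(n)
    def show(name,m):
        p=w[m]; 
        if len(p)<5: print(name,len(p));return
        r=cv2.minAreaRect(p[:,:2].astype(np.float32)*1000)
        print(name,len(p),'med',np.median(p,0).round(3),'min',p.min(0).round(3),'max',p.max(0).round(3),'rect',np.round(r[0]),np.round(r[1]),round(r[2],1))
    def box(us,sc): 
        m=np.zeros(w.shape[:2],bool); u0,u1,v0,v1=us; m[v0:v1,u0:u1]=1; return m
    z=w[...,2]; ok=np.isfinite(z)
    B={'top':dict(riser=(310,400,190,265),coaster=(130,170,190,230),mill=(235,262,205,240),jar=(245,268,188,210),salt=(250,275,165,190),stand=(230,282,165,248),timer=(205,230,165,190),tumbler=(293,325,162,198),blue=(278,300,198,224),jam=(325,357,140,178)),
       'scene':dict(riser=(280,415,235,330),coaster=(115,160,170,200),mill=(195,230,170,245),jar=(229,251,178,228),salt=(252,272,176,214),timer=(160,185,160,220))}[n]
    H=dict(riser=(.044,.06),coaster=(.015,.03),mill=(.14,.19),jar=(.105,.13),salt=(.09,.115),stand=(.006,.04),timer=(.03,.06),tumbler=(.05,.12),blue=(.06,.11),jam=(.085,.12))
    for k,b in B.items():
        show(k,box(b,0)&ok&(z>H[k][0])&(z<H[k][1]))
        if k=='stand': show('wood',box(b,0)&ok&(z>.004)&(z<.018))
E
python3 - <<'E'
import cv2
a=cv2.imread('pics/top0.png')[130:275,195:405]; cv2.imwrite('pics/crop1.png',cv2.resize(a,None,fx=3.8,fy=3.8,interpolation=cv2.INTER_CUBIC))
E
```

```text
top
riser 3277 med [ 0.525 -0.323  0.053] min [ 0.432 -0.441  0.044] max [ 0.628 -0.16   0.06 ] rect [ 537. -288.] [286. 163.] 77.3
coaster 506 med [0.461 0.351 0.022] min [0.419 0.31  0.015] max [0.504 0.397 0.029] rect [462. 353.] [84. 83.] 58.6
mill 212 med [0.47  0.01  0.156] min [ 0.45  -0.013  0.14 ] max [0.496 0.034 0.176] rect [473.  10.] [45. 48.] 5.5
jar 170 med [0.547 0.005 0.119] min [ 0.526 -0.017  0.105] max [0.57  0.027 0.124] rect [548.   5.] [43. 43.] 73.3
salt 77 med [0.624 0.002 0.099] min [ 0.61  -0.013  0.09 ] max [0.643 0.019 0.106] rect [626.   3.] [31. 31.] 64.7
stand 1587 med [ 0.547 -0.004  0.013] min [ 0.404 -0.082  0.006] max [0.702 0.121 0.04 ] rect [554.   9.] [295. 168.] 13.4
wood 1370 med [ 0.553 -0.009  0.012] min [ 0.401 -0.099  0.004] max [0.711 0.125 0.018] rect [554.  10.] [290. 177.] 10.9
timer 224 med [0.613 0.153 0.034] min [0.583 0.122 0.03 ] max [0.667 0.184 0.055] rect [624. 154.] [82. 62.] 4.6
tumbler 262 med [ 0.674 -0.156  0.074] min [ 0.616 -0.194  0.05 ] max [ 0.697 -0.115  0.097] rect [ 656. -155.] [77. 78.] 68.0
blue 103 med [ 0.534 -0.102  0.085] min [ 0.522 -0.118  0.06 ] max [ 0.553 -0.085  0.094] rect [ 536. -103.] [29. 32.] 8.8
jam 321 med [ 0.74  -0.239  0.102] min [ 0.708 -0.29   0.085] max [ 0.78  -0.207  0.109] rect [ 741. -246.] [64. 78.] 11.8
scene
riser 6248 med [ 0.519 -0.339  0.053] min [ 0.43  -0.44   0.044] max [ 0.716 -0.204  0.06 ] rect [ 581. -334.] [217. 270.] 77.1
coaster 390 med [0.46  0.346 0.022] min [0.419 0.307 0.015] max [0.507 0.396 0.026] rect [462. 352.] [87. 84.] 37.7
mill 285 med [0.467 0.001 0.154] min [ 0.449 -0.015  0.14 ] max [0.497 0.028 0.173] rect [470.   6.] [38. 48.] 40.0
jar 213 med [ 0.544 -0.     0.118] min [ 0.527 -0.018  0.105] max [0.57  0.029 0.122] rect [549.   4.] [44. 41.] 45.9
salt 91 med [ 0.621 -0.003  0.097] min [ 0.541 -0.101  0.09 ] max [0.638 0.015 0.104] rect [585. -39.] [149.  30.] 44.8
timer 0
```

View pics/crop1.png

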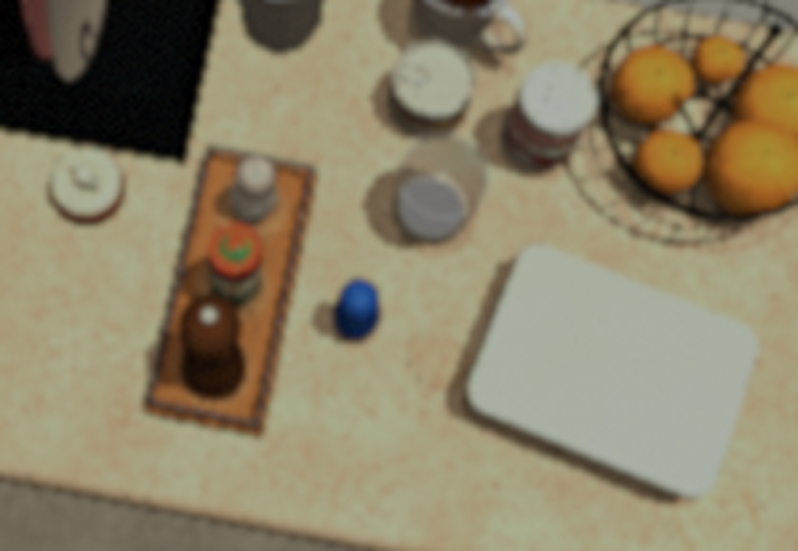

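The crop agrees with the list: the stand runs from about (205,415) to (260,160) in crop pixels, and the riser is a rounded rectangle centred near (613,370). Next come the stand axis, the riser pose, nearby tall obstacles and the turn needed.

```bash
python3 - <<'E'
from h import *
from scipy.spatial.transform import Rotation as Ro
c=dict(np.load('top0.npz')); w=cloud(c); hsv=cv2.cvtColor(c['image'],cv2.COLOR_RGB2HSV)
z=w[...,2]; X=w[...,0];Y=w[...,1]
def rect(name,m,h):
    m=cv2.morphologyEx(m.astype(np.uint8),cv2.MORPH_OPEN,np.ones((3,3)))
    v,u=np.nonzero(m); p=np.array([ray(c,a,b,h)[:2] for a,b in zip(u,v)])
    r=cv2.minAreaRect((p*1000).astype(np.float32)); print(name,len(p),r, 'mean',p.mean(0))
u,v=np.meshgrid(np.arange(512),np.arange(384))
roi=(u>310)&(u<400)&(v>190)&(v<268)
rect('riser',roi&(hsv[...,1]<40)&(hsv[...,2]>110)&(z>.045),.052)
print(hsv[240,243],hsv[190,275],hsv[228,355],hsv[250,300])
roi=(u>232)&(u<282)&(v>165)&(v<246)
rect('stand',roi&(hsv[...,1]>120)&(hsv[...,0]<18),.012)
s=monitor.state(); R=Ro.from_rotvec(s['ee_rot']); print(R.as_matrix().round(3))
for x0 in np.arange(.4,1,.05):
    print(round(x0,2),[ (round(float(np.nanmax(z[k])),2) if (k:=(X>x0)&(X<x0+.05)&(Y>y0)&(Y<y0+.1)).any() else '-') for y0 in np.arange(-.5,.5,.1)])
E
```

```text
riser 3234 ((528.0946044921875, -321.8633728027344), (214.4444122314453, 159.56756591796875), 77.35188293457031) mean [ 0.52664175 -0.32286659]
[ 16 117 113] [ 18 101 137] [ 41  21 174] [ 21  73 168]
stand 1527 ((553.1898803710938, 6.833526611328125), (96.55935668945312, 236.35769653320312), 88.87805938720703) mean [0.53917419 0.00835602]
[[-0.947  0.32  -0.   ]
 [ 0.32   0.947 -0.001]
 [ 0.    -0.001 -1.   ]]
0.4 [0.06, 0.06, 0.01, 0.01, 0.06, 0.13, 0.01, 0.01, 0.03, 0.01]
0.45 [0.06, 0.06, 0.95, 0.95, 0.95, 0.95, 0.94, 0.01, 0.03, 0.01]
0.5 [0.06, 0.88, 0.95, 0.95, 0.88, 0.88, 0.88, 0.87, 0.02, 0.01]
0.55 [0.06, 0.06, 0.06, 0.09, 0.12, 0.12, 0.04, 0.01, 0.01, 0.01]
0.6 [0.01, 0.06, 0.06, 0.1, 0.11, 0.11, 0.05, 0.01, 0.01, 0.01]
0.65 [0.09, 0.08, 0.01, 0.1, 0.04, 0.11, 0.16, 0.19, 0.14, 0.13]
0.7 [0.1, 0.09, 0.11, 0.06, 0.29, 0.29, 0.21, 0.22, 0.17, 0.16]
0.75 [0.09, 0.22, 0.11, 0.06, 0.3, 0.31, 0.31, 0.22, 0.17, 0.16]
0.8 [0.09, 0.08, 0.08, 0.28, 0.26, 0.29, 0.31, 0.22, 0.17, 0.16]
0.85 [0.08, 0.09, 0.01, 0.31, 0.32, 0.32, 0.31, 0.18, 0.13, 0.12]
0.9 [0.0, 0.0, -0.0, 0.1, 0.3, 0.3, '-', '-', -0.01, 0.0]
0.95 ['-', '-', '-', -0.13, -0.13, '-', -0.13, -0.13, -0.13, '-']
```

Call:
{"name": "move_arm", "arguments": {"targets": [[1,0.54,-0.8,0.15,0,0,0.36],[1,0.54,-0.8,0.15,0,0,0.36],[1,0.54,-0.8,0.15,0,0,0.36],[1,0.54,-0.8,0.15,0,0,0.36],[1,0.54,-0.8,0.15,0,0,0.36],[1,0.54,-0.8,0.15,0,0,0.36],[1,0.54,-0.8,0.15,0,0,0.36],[1,0.54,-0.8,0.15,0,0,0.36]]}}

```text
time: 0.9
ee_pos: [0.4217, 0.2629, 0.2497]
ee_rot: [-0.067, -3.141, -0.0]
force: [0.6, 1.0, 0.8]
opening: 0.998
grasp_force: 0.0
```

Call:
{"name": "move_arm", "arguments": {"targets": [[1,0,0,0,0,0,0],[1,0,0,0,0,0,0]]}}

```text
time: 1.1
ee_pos: [0.4214, 0.2639, 0.2493]
ee_rot: [-0.072, -3.14, -0.0]
force: [0.0, 0.0, -0.1]
opening: 0.998
grasp_force: 0.0
```

Call:
{"name": "move_arm", "arguments": {"targets": [[1,0.1,-0.51,0.02,0,0,0],[1,0.1,-0.51,0.02,0,0,0],[1,0.1,-0.51,0.02,0,0,0],[1,0.1,-0.51,0.02,0,0,0],[1,0.1,-0.51,0.02,0,0,0],[1,0.1,-0.51,0.02,0,0,0],[1,0.1,-0.51,0.02,0,0,0]]}}

```text
time: 1.8
ee_pos: [0.471, 0.0097, 0.2591]
ee_rot: [-0.07, -3.14, -0.001]
force: [0.2, 0.4, 0.3]
opening: 0.999
grasp_force: 0.0
```

```bash
python3 - <<'E'
from h import *
c=snap('wrist','w1.png'); w=cloud(c)
R=cv2.Rodrigues(np.array(c['rvec']))[0]; print(-R.T@np.array(c['tvec']).ravel(), R.round(2).tolist(), c['mtx'][0])
z=w[...,2]; 
for n,x0,h in(('mill',.472,(.13,.18)),('jar',.548,(.10,.125)),('salt',.626,(.085,.11))):
    m=(z>h[0])&(z<h[1])&(abs(w[...,0]-x0)<.04)&(abs(w[...,1])<.05); p=w[m]
    if len(p)>20: print(n,len(p),p.min(0).round(4),p.max(0).round(4),cv2.minEnclosingCircle((p[:,:2]*1000).astype(np.float32)))
E
```

```text
[0.40353108 0.01130673 0.45472304] [[0.04, 1.0, 0.0], [0.97, -0.04, 0.24], [0.24, -0.01, -0.97]] [285.99174594   0.         256.8766645 ]
mill 1529 [ 0.4504 -0.0151  0.1394] [0.499  0.0345 0.1727] ((475.0908203125, 9.72400188446045), 24.944355010986328)
jar 912 [ 0.527  -0.0181  0.1001] [0.5629 0.0265 0.1199] ((547.6360473632812, 4.1491289138793945), 22.730432510375977)
salt 362 [ 0.6149 -0.014   0.0854] [0.6415 0.0193 0.1014] ((628.4769287109375, 2.5674009323120117), 17.01610565185547)
```

View pics/w1.png

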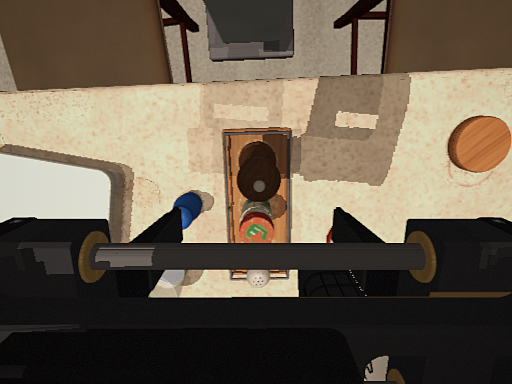

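The wrist view shows the mill head at (258,178), the jar cap at (257,230) and the salt at (258,278), with the fingers clear on both sides. I'll descend on the mill head.

Call:
{"name": "move_arm", "arguments": {"targets": [[1,0.006,0,-0.1,0,0,0],[1,0.006,0,-0.2,0,0,0],[1,0.006,0,-0.276,0,0,0],[1,0.006,0,-0.276,0,0,0],[0,0.006,0,-0.276,0,0,0],[0,0.006,0,-0.276,0,0,0],[0,0.006,0,-0.276,0,0,0],[0,0.006,0,-0.276,0,0,0]]}}

```text
time: 2.65
ee_pos: [0.4745, 0.0099, 0.1227]
ee_rot: [0.067, 3.139, -0.0]
force: [0.5, -1.5, -0.3]
opening: 0.717
grasp_force: 0.0
```

Call:
{"name": "move_arm", "arguments": {"targets": [[0,0,0,0,0,0,0],[0,0,0,0,0,0,0],[0,0,0,0,0,0,0],[0,0,0,0,0,0,0]]}}

```text
time: 3.05
ee_pos: [0.4742, 0.0098, 0.1217]
ee_rot: [0.068, 3.14, 0.0]
force: [0.5, 1.1, 3.1]
opening: 0.446
grasp_force: 24.6
```

Call:
{"name": "move_arm", "arguments": {"targets": [[0,0,0,0,0,0,0],[0,0,0,0,0,0,0],[0,0,0,0.02,0,0,0],[0,0,0,0.04,0,0,0],[0,0,0,0.06,0,0,0]]}}

```text
time: 3.55
ee_pos: [0.4741, 0.0097, 0.1525]
ee_rot: [0.068, 3.141, -0.0]
force: [0.2, -0.9, -0.6]
opening: 0.157
grasp_force: 0.0
```

```bash
python3 - <<'E'
from h import *
s=snap('scene','s1.png')
a=cv2.imread('pics/s1.png')[100:280,130:370]; cv2.imwrite('pics/s1c.png',cv2.resize(a,None,fx=3,fy=3))
E
```

```text
(no output)
```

View pics/s1c.png

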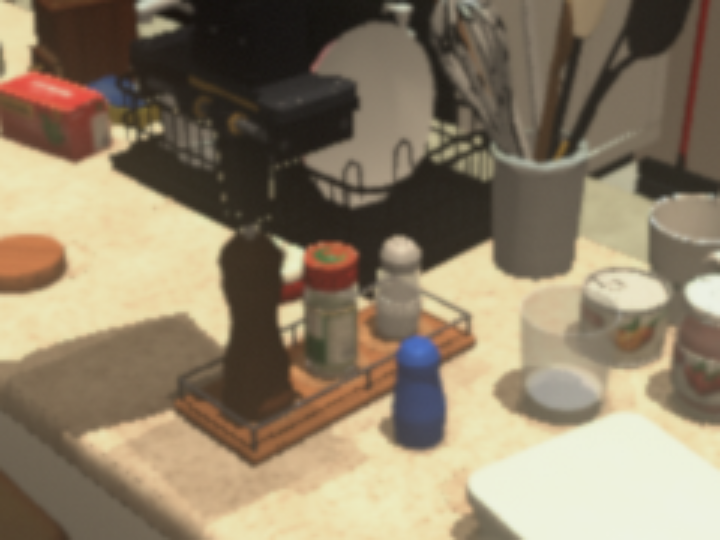

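The fingers slipped off over the top of the head. The mill still stands at (255,330) in the crop and the fingers are now shut above it. I'll measure how it stands now.

Call:
{"name": "move_arm", "arguments": {"targets": [[0,0,0,0.1,0,0,0],[1,0,0,0.2,0,0,0],[1,0,0,0.2,0,0,0],[1,0,0,0.2,0,0,0],[1,0,0,0.2,0,0,0],[1,0,0,0.2,0,0,0]]}}

```text
time: 4.2
ee_pos: [0.4735, 0.0098, 0.2503]
ee_rot: [-0.068, -3.139, -0.0]
force: [0.9, 0.4, 0.1]
opening: 0.397
grasp_force: 0.0
```

```bash
python3 - <<'E'
from h import *
for n in('wrist','scene'):
    c=snap(n,n+'2.png'); w=cloud(c); z=w[...,2]
    print(n)
    for zz in np.arange(.02,.18,.01):
        m=(abs(z-zz)<.005)&(abs(w[...,0]-.474)<.036)&(abs(w[...,1]-.01)<.045); p=w[m]
        if len(p)>6: print(round(zz,3),len(p),'x',p[:,0].min().round(4),p[:,0].max().round(4),'y',p[:,1].min().round(4),p[:,1].max().round(4))
print(monitor.state()['ee_pos'],monitor.state()['opening'])
E
```

```text
wrist
0.02 63 x 0.4437 0.4694 y -0.0207 0.0362
0.03 168 x 0.4393 0.5099 y -0.0188 0.0549
0.04 10 x 0.4461 0.4511 y -0.0056 0.024
0.05 89 x 0.4461 0.4772 y -0.0181 0.0346
0.06 129 x 0.4477 0.4735 y -0.0157 0.0339
0.07 107 x 0.4505 0.4698 y -0.0138 0.0307
0.08 55 x 0.4533 0.4619 y -0.0075 0.0239
0.12 38 x 0.4508 0.4608 y -0.009 0.0289
0.13 25 x 0.4514 0.461 y -0.0099 0.0276
0.14 82 x 0.4502 0.4915 y -0.0153 0.034
0.15 698 x 0.4509 0.4987 y -0.0142 0.0337
0.16 721 x 0.4577 0.4923 y -0.0076 0.0276
0.17 116 x 0.4695 0.4807 y 0.0046 0.0158
scene
0.02 71 x 0.4403 0.503 y -0.0286 0.0481
0.03 111 x 0.4397 0.4954 y -0.035 0.0548
0.04 73 x 0.4396 0.4902 y -0.0167 0.0546
0.05 89 x 0.4444 0.4935 y -0.0175 0.0226
0.06 92 x 0.447 0.4922 y -0.0168 0.0253
0.07 94 x 0.449 0.4915 y -0.0133 0.0242
0.08 74 x 0.452 0.4875 y -0.0114 0.0221
0.09 63 x 0.4541 0.4857 y -0.0085 0.0218
0.1 59 x 0.4539 0.4843 y -0.0097 0.0187
0.11 51 x 0.4519 0.4863 y -0.0115 0.0219
0.12 72 x 0.4499 0.4941 y -0.0134 0.0215
0.13 84 x 0.4499 0.4896 y -0.0133 0.0236
0.14 82 x 0.4492 0.4936 y -0.0146 0.0203
0.15 115 x 0.4497 0.4962 y -0.0145 0.0261
0.16 102 x 0.4556 0.4914 y -0.0098 0.0267
0.17 22 x 0.4681 0.4791 y 0.005 0.0163
[0.47371351 0.00977505 0.25053788] 0.47635368429963915
```

The mill did not move (axis 0.475, 0.0095). The first grip must have sat above the widest part of the head, so I'll grip about 10 mm lower.

Call:
{"name": "move_arm", "arguments": {"targets": [[1,0,0,0,0,0,0],[1,0,0,0,0,0,0],[1,0,0,0,0,0,0],[1,0.002,0,-0.1,0,0,0],[1,0.002,0,-0.2,0,0,0],[1,0.002,0,-0.28,0,0,0],[1,0.002,0,-0.28,0,0,0],[1,0.002,0,-0.28,0,0,0]]}}

```text
time: 5.1
ee_pos: [0.4754, 0.0097, 0.1121]
ee_rot: [-0.068, -3.14, -0.0]
force: [0.2, 1.1, 0.1]
opening: 1.002
grasp_force: 0.0
```

Call:
{"name": "move_arm", "arguments": {"targets": [[0,0,0,0,0,0,0],[0,0,0,0,0,0,0],[0,0,0,0,0,0,0],[0,0,0,0,0,0,0],[0,0,0,0,0,0,0],[0,0,0,0,0,0,0],[0,0,0,0,0,0,0],[0,0,0,0,0,0,0]]}}

```text
time: 5.9
ee_pos: [0.4751, 0.0098, 0.1115]
ee_rot: [0.068, 3.141, 0.0]
force: [-0.7, 0.4, 0.7]
opening: 0.494
grasp_force: 30.0
```

Call:
{"name": "move_arm", "arguments": {"targets": [[0,0,0,0,0,0,0],[0,0,0,0,0,0,0]]}}

```text
time: 6.1
ee_pos: [0.4751, 0.0098, 0.1115]
ee_rot: [0.068, 3.141, 0.0]
force: [0.7, 0.8, 2.4]
opening: 0.492
grasp_force: 30.0
```

The grip is firm at 47 mm and 30 N. Lifting.

Call:
{"name": "move_arm", "arguments": {"targets": [[0,0,0,0.02,0,0,0],[0,0,0,0.06,0,0,0],[0,0,0,0.12,0,0,0],[0,0,0,0.2,0,0,0],[0,0,0,0.25,0,0,0],[0,0,0,0.25,0,0,0]]}}

```text
time: 6.7
ee_pos: [0.4761, 0.0095, 0.2399]
ee_rot: [0.067, 3.135, -0.001]
force: [0.1, 0.4, -1.4]
opening: 0.493
grasp_force: 30.0
```

```bash
python3 - <<'E'
from h import *
c=snap('scene'); w=cloud(c); z=w[...,2]
for zz in np.arange(.10,.31,.015):
    m=(abs(z-zz)<.006)&(abs(w[...,0]-.474)<.036)&(abs(w[...,1]-.01)<.05); p=w[m]
    if len(p)>6: print(round(zz,3),len(p),'x',p[:,0].min().round(4),p[:,0].max().round(4),'y',p[:,1].min().round(4),p[:,1].max().round(4))
E
```

```text
0.145 84 x 0.444 0.4927 y -0.0208 0.0217
0.16 132 x 0.4451 0.4956 y -0.02 0.0252
0.175 123 x 0.4468 0.4899 y -0.0194 0.0228
0.19 131 x 0.4487 0.4928 y -0.0179 0.0271
0.205 110 x 0.4515 0.491 y -0.0147 0.0212
0.22 83 x 0.4546 0.4849 y -0.011 0.0187
0.235 81 x 0.4531 0.4873 y -0.012 0.0198
0.25 123 x 0.4499 0.4915 y -0.015 0.0255
0.265 100 x 0.4493 0.4882 y -0.0201 0.0214
0.28 168 x 0.4506 0.4852 y -0.0227 0.0401
0.295 156 x 0.4615 0.4892 y -0.0246 0.0413
```

Call:
{"name": "move_arm", "arguments": {"targets": [[0,0.01,-0.05,0,0,0,0],[0,0.02,-0.12,0,0,0,0],[0,0.03,-0.2,0,0,0,0],[0,0.035,-0.28,0,0,0,0],[0,0.04,-0.36,0,0,0,0],[0,0.05,-0.44,0,0,0,0],[0,0.06,-0.52,0,0,0,0],[0,0.07,-0.6,0,0,0,0]]}}

```text
time: 7.55
ee_pos: [0.5093, -0.2917, 0.2347]
ee_rot: [-0.068, -3.138, -0.003]
force: [0.0, 0.5, -1.7]
opening: 0.491
grasp_force: 30.0
```

Call:
{"name": "move_arm", "arguments": {"targets": [[0,0.002,-0.06,0,0,0,0],[0,0.004,-0.11,0,0,0,0],[0,0.006,-0.15,0,0,0,0],[0,0.006,-0.17,0,0,0,0],[0,0.006,-0.17,0,0,0,0],[0,0.006,-0.17,0,0,0,0]]}}

```text
time: 8.15
ee_pos: [0.5128, -0.3744, 0.2357]
ee_rot: [-0.067, -3.14, -0.002]
force: [0.7, 0.9, -1.8]
opening: 0.494
grasp_force: 30.0
```

Call:
{"name": "move_arm", "arguments": {"targets": [[0,0,-0.016,-0.03,0,0,0],[0,0,-0.016,-0.08,0,0,0],[0,0,-0.016,-0.12,0,0,0],[0,0,-0.016,-0.15,0,0,0],[0,0,-0.016,-0.16,0,0,0],[0,0,-0.016,-0.164,0,0,0],[0,0,-0.016,-0.164,0,0,0]]}}

```text
time: 8.85
ee_pos: [0.5132, -0.3832, 0.1546]
ee_rot: [0.067, 3.141, -0.0]
force: [0.2, 0.0, -1.7]
opening: 0.493
grasp_force: 30.0
```

Call:
{"name": "move_arm", "arguments": {"targets": [[0,0,0,-0.002,0,0,0],[0,0,0,-0.004,0,0,0],[0,0,0,-0.004,0,0,0]]}}

```text
time: 9.15
ee_pos: [0.5131, -0.3833, 0.1527]
ee_rot: [0.068, 3.14, -0.0]
force: [-0.5, 0.1, -1.2]
opening: 0.49
grasp_force: 30.0
```

Call:
{"name": "move_arm", "arguments": {"targets": [[0,0,0,-0.001,0,0,0],[0,0,0,-0.002,0,0,0],[0,0,0,-0.002,0,0,0]]}}

```text
time: 9.45
ee_pos: [0.5131, -0.3833, 0.1516]
ee_rot: [0.068, 3.141, -0.0]
force: [-0.8, 1.2, -0.7]
opening: 0.492
grasp_force: 30.0
```

Call:
{"name": "move_arm", "arguments": {"targets": [[0,0,0,-0.001,0,0,0],[0,0,0,-0.002,0,0,0],[0,0,0,-0.002,0,0,0]]}}

```text
time: 9.75
ee_pos: [0.5134, -0.3833, 0.1514]
ee_rot: [0.068, 3.14, -0.001]
force: [-0.7, 1.8, 6.1]
opening: 0.492
grasp_force: 30.0
```

Call:
{"name": "move_arm", "arguments": {"targets": [[1,0,0,0,0,0,0],[1,0,0,0,0,0,0],[1,0,0,0,0,0,0],[1,0,0,0,0,0,0],[1,0,0,0.06,0,0,0],[1,0,0,0.16,0,0,0],[1,0,0,0.24,0,0,0],[1,0,0,0.24,0,0,0]]}}

```text
time: 10.55
ee_pos: [0.5144, -0.3845, 0.2763]
ee_rot: [0.067, 3.134, -0.009]
force: [-0.9, -0.5, -0.6]
opening: 0.995
grasp_force: 0.0
```

Call:
{"name": "move_arm", "arguments": {"targets": [[1,0.072,0.776,-0.06,0,0,0],[1,0.072,0.776,-0.06,0,0,0],[1,0.072,0.776,-0.06,0,0,0],[1,0.072,0.776,-0.06,0,0,0],[1,0.072,0.776,-0.06,0,0,0],[1,0.072,0.776,-0.06,0,0,0],[1,0.072,0.776,-0.06,0,0,0],[1,0.072,0.776,-0.06,0,0,0]]}}

```text
time: 11.35
ee_pos: [0.5486, 0.0072, 0.2398]
ee_rot: [-0.067, -3.14, -0.0]
force: [-0.1, 0.3, 0.6]
opening: 1.002
grasp_force: 0.0
```

```bash
python3 - <<'E'
from h import *
c=snap('scene'); w=cloud(c); z=w[...,2]; n='scene'
m=(z>.07)&(z<.23)&(abs(w[...,0]-.513)<.05)&(abs(w[...,1]+.383)<.05)
for zz in np.arange(.065,.22,.02):
    p=w[m&(abs(z-zz)<.006)]
    if len(p)>6: print(round(zz,3),len(p),'x',p[:,0].min().round(4),p[:,0].max().round(4),'y',p[:,1].min().round(4),p[:,1].max().round(4))
c=snap('wrist'); w=cloud(c); z=w[...,2]
for n,x0,h in(('jar',.549,(.10,.125)),('salt',.626,(.085,.11)),('cork/stand',.474,(.002,.04))):
    m=(z>h[0])&(z<h[1])&(abs(w[...,0]-x0)<.045)&(abs(w[...,1])<.05); p=w[m]
    if len(p)>20: print(n,len(p),p.min(0).round(4),p.max(0).round(4),cv2.minEnclosingCircle((p[:,:2]*1000).astype(np.float32)))
print(monitor.state()['ee_pos'])
E
```

```text
0.065 21 x 0.4821 0.5117 y -0.4082 -0.3636
0.085 164 x 0.4813 0.5208 y -0.4101 -0.3599
0.105 196 x 0.4856 0.5225 y -0.4081 -0.3601
0.125 137 x 0.4899 0.517 y -0.402 -0.3645
0.145 105 x 0.4907 0.517 y -0.4035 -0.3661
0.165 180 x 0.487 0.5217 y -0.4058 -0.3614
0.185 211 x 0.4865 0.5294 y -0.4064 -0.3593
0.205 132 x 0.4972 0.5263 y -0.398 -0.3682
jar 1220 [ 0.5269 -0.0177  0.1003] [0.5718 0.0262 0.1198] ((549.446533203125, 3.8814618587493896), 22.582775115966797)
salt 510 [ 0.6116 -0.0145  0.0851] [0.642  0.0194 0.1013] ((628.247314453125, 2.480332136154175), 17.02519416809082)
cork/stand 4432 [ 0.429  -0.0463  0.0062] [0.519  0.05   0.0353] ((474.0102233886719, 3.3124947547912598), 63.49890899658203)
[0.54862802 0.008844   0.23951575]
```

The mill stands upright on the riser. Next the jar cap: centre (0.549, 0.004), grasp height about 0.107.

Call:
{"name": "move_arm", "arguments": {"targets": [[1,0.002,-0.01,-0.08,0,0,0],[1,0.002,-0.01,-0.17,0,0,0],[1,0.002,-0.01,-0.26,0,0,0],[1,0.002,-0.01,-0.303,0,0,0],[1,0.002,-0.01,-0.303,0,0,0],[1,0.002,-0.01,-0.303,0,0,0]]}}

```text
time: 12.05
ee_pos: [0.5503, -0.0007, 0.0893]
ee_rot: [-0.068, -3.141, -0.0]
force: [-0.7, -0.1, -0.1]
opening: 1.001
grasp_force: 0.0
```

Call:
{"name": "move_arm", "arguments": {"targets": [[0,0,0,0,0,0,0],[0,0,0,0,0,0,0],[0,0,0,0,0,0,0],[0,0,0,0,0,0,0],[0,0,0,0,0,0,0],[0,0,0,0,0,0,0],[0,0,0,0,0,0,0],[0,0,0,0,0,0,0]]}}

```text
time: 12.85
ee_pos: [0.5501, -0.0002, 0.089]
ee_rot: [0.068, 3.141, 0.0]
force: [-0.5, 0.3, 0.5]
opening: 0.454
grasp_force: 30.0
```

Call:
{"name": "move_arm", "arguments": {"targets": [[0,0,0,0,0,0,0],[0,0,0,0,0,0,0]]}}

```text
time: 13.05
ee_pos: [0.5501, -0.0002, 0.089]
ee_rot: [0.068, 3.141, 0.0]
force: [0.6, 1.5, 0.0]
opening: 0.449
grasp_force: 30.0
```

Call:
{"name": "move_arm", "arguments": {"targets": [[0,0,0,0.02,0,0,0],[0,0,0,0.08,0,0,0],[0,0,0,0.16,0,0,0],[0,0,0,0.24,0,0,0],[0,0,0,0.28,0,0,0],[0,0,0,0.28,0,0,0]]}}

```text
time: 13.65
ee_pos: [0.551, -0.0004, 0.2323]
ee_rot: [0.067, 3.135, -0.001]
force: [-0.2, -0.2, -1.5]
opening: 0.45
grasp_force: 30.0
```

Call:
{"name": "move_arm", "arguments": {"targets": [[0,0,-0.05,0,0,0,0],[0,0,-0.12,0,0,0,0],[0,-0.006,-0.2,0,0,0,0],[0,-0.01,-0.28,0,0,0,0],[0,-0.016,-0.36,0,0,0,0],[0,-0.016,-0.44,0,0,0,0],[0,-0.016,-0.5,0,0,0,0],[0,-0.016,-0.522,0,0,0,0]]}}

```text
time: 14.45
ee_pos: [0.5412, -0.2636, 0.2273]
ee_rot: [-0.071, -3.139, -0.001]
force: [0.7, 0.5, -1.2]
opening: 0.449
grasp_force: 30.0
```

Call:
{"name": "move_arm", "arguments": {"targets": [[0,0,0,0,0,0,0],[0,0,0,0,0,0,0],[0,0,0,-0.06,0,0,0],[0,0,0,-0.12,0,0,0],[0,0,0,-0.16,0,0,0],[0,0,0,-0.18,0,0,0],[0,0,0,-0.184,0,0,0],[0,0,0,-0.184,0,0,0]]}}

```text
time: 15.25
ee_pos: [0.5424, -0.2608, 0.1375]
ee_rot: [0.066, 3.14, -0.0]
force: [0.6, -0.2, -1.1]
opening: 0.45
grasp_force: 30.0
```

Call:
{"name": "move_arm", "arguments": {"targets": [[0,0,0,-0.006,0,0,0],[0,0,0,-0.012,0,0,0],[0,0,0,-0.014,0,0,0],[0,0,0,-0.014,0,0,0]]}}

```text
time: 15.65
ee_pos: [0.542, -0.2613, 0.13]
ee_rot: [0.068, 3.141, 0.0]
force: [0.0, -0.3, -0.7]
opening: 0.45
grasp_force: 30.0
```

Call:
{"name": "move_arm", "arguments": {"targets": [[0,0,0,-0.001,0,0,0],[0,0,0,-0.002,0,0,0],[0,0,0,-0.003,0,0,0],[0,0,0,-0.003,0,0,0]]}}

```text
time: 16.05
ee_pos: [0.5423, -0.2613, 0.1289]
ee_rot: [0.068, 3.14, -0.0]
force: [-0.2, 0.5, 4.3]
opening: 0.452
grasp_force: 30.1
```

Call:
{"name": "move_arm", "arguments": {"targets": [[1,0,0,0,0,0,0],[1,0,0,0,0,0,0],[1,0,0,0,0,0,0],[1,0,0,0,0,0,0],[1,0,0,0.06,0,0,0],[1,0,0,0.16,0,0,0],[1,0,0,0.22,0,0,0],[1,0,0,0.22,0,0,0]]}}

```text
time: 16.85
ee_pos: [0.5433, -0.2621, 0.2428]
ee_rot: [0.067, 3.135, -0.006]
force: [0.2, 1.4, -0.6]
opening: 0.993
grasp_force: 0.0
```

Call:
{"name": "move_arm", "arguments": {"targets": [[1,0.0,0.528,0,0,0,0],[1,0.0,0.528,0,0,0,0],[1,0.0,0.528,0,0,0,0],[1,0.0,0.528,0,0,0,0],[1,0.0,0.528,0,0,0,0],[1,0.0,0.528,0,0,0,0],[1,0,0.528,0,0,0,0]]}}

```text
time: 17.55
ee_pos: [0.5417, 0.0045, 0.2378]
ee_rot: [-0.063, -3.14, -0.0]
force: [0.0, -0.1, 0.4]
opening: 1.001
grasp_force: 0.0
```

```bash
python3 - <<'E'
from h import *
c=snap('scene','s3.png'); w=cloud(c); z=w[...,2]
for zz in np.arange(.065,.165,.02):
    p=w[(abs(w[...,0]-.542)<.04)&(abs(w[...,1]+.261)<.04)&(abs(z-zz)<.006)]
    if len(p)>6: print(round(zz,3),len(p),'x',p[:,0].min().round(4),p[:,0].max().round(4),'y',p[:,1].min().round(4),p[:,1].max().round(4))
t=cloud(snap('top')); 
for q,n in((w,'scene'),(t,'top')):
  for zz in (.05,.1,.15,.2,.25,.3):
    p=q[(abs(q[...,2]-zz)<.025)&(abs(q[...,1])<.13)&(q[...,0]>.66)&(q[...,0]<.85)]
    if len(p): k=p[:,0].argmin(); print(n,zz,len(p),p[k].round(3))
c=snap('wrist','w3.png'); w=cloud(c); z=w[...,2]
m=(z>.085)&(z<.11)&(abs(w[...,0]-.626)<.045)&(abs(w[...,1])<.05); p=w[m]
print('salt',p.min(0),p.max(0),cv2.minEnclosingCircle((p[:,:2]*1000).astype(np.float32)))
print(monitor.state()['ee_pos'])
E
```

```text
0.065 94 x 0.5178 0.5489 y -0.2786 -0.2371
0.085 106 x 0.5172 0.5484 y -0.2793 -0.2426
0.105 113 x 0.5167 0.55 y -0.2791 -0.2359
0.125 132 x 0.5177 0.5569 y -0.2787 -0.2371
0.145 122 x 0.5174 0.5522 y -0.2783 -0.2379
scene 0.05 986 [ 0.66  -0.118  0.067]
scene 0.1 966 [ 0.661 -0.12   0.076]
scene 0.15 393 [0.733 0.076 0.126]
scene 0.2 484 [0.717 0.037 0.224]
scene 0.25 579 [0.706 0.038 0.258]
scene 0.3 253 [0.712 0.034 0.281]
top 0.05 236 [ 0.664 -0.121  0.045]
top 0.1 88 [ 0.663 -0.118  0.084]
top 0.15 61 [ 0.824 -0.018  0.136]
top 0.2 98 [ 0.774 -0.031  0.224]
top 0.25 209 [ 0.749 -0.062  0.266]
top 0.3 155 [0.742 0.045 0.288]
salt [ 0.61164553 -0.01433264  0.08518837] [0.63673581 0.01962077 0.10154273] ((628.6741943359375, 2.598510265350342), 17.035350799560547)
[0.54203286 0.0016545  0.23800208]
```

View pics/s3.png

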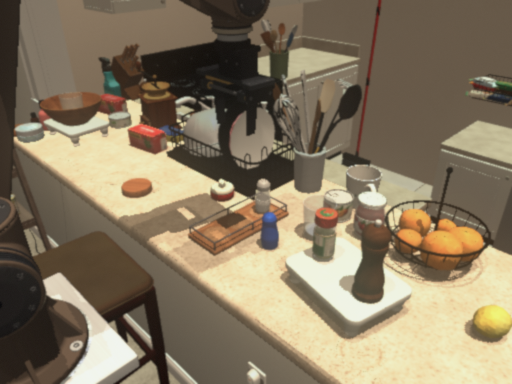

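View pics/w3.png

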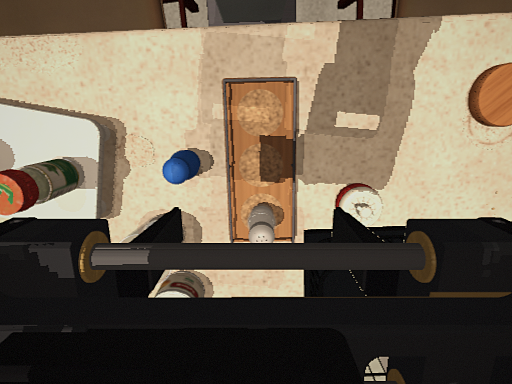

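Scene view: mill (372,265) and jar (325,232) are upright on the riser, and the salt is at (263,195). The wrist view shows the two empty cork seats at (261,112) and (260,162), with nothing close to the salt. Moving to the salt and measuring the corks from the same pictures.

Call:
{"name": "move_arm", "arguments": {"targets": [[1,0.08,0.001,0,0,0,0],[1,0.172,0.002,0,0,0,0],[1,0.172,0.002,-0.1,0,0,0],[1,0.172,0.002,-0.2,0,0,0],[1,0.172,0.002,-0.28,0,0,0],[1,0.172,0.002,-0.34,0,0,0],[1,0.172,0.002,-0.39,0,0,0],[1,0.172,0.002,-0.39,0,0,0]]}}

```text
time: 18.5
ee_pos: [0.6263, 0.0021, 0.04]
ee_rot: [-0.071, -3.135, -0.001]
force: [0.5, -0.8, 0.5]
opening: 0.998
grasp_force: 0.0
```

Call:
{"name": "move_arm", "arguments": {"targets": [[1,0,0,0,0,0,0]]}}

```text
time: 18.6
ee_pos: [0.6283, 0.0024, 0.0437]
ee_rot: [-0.07, -3.14, -0.0]
force: [0.1, -0.1, -1.0]
opening: 1.0
grasp_force: 0.0
```

Call:
{"name": "move_arm", "arguments": {"targets": [[0,0,0,0,0,0,0],[0,0,0,0,0,0,0],[0,0,0,0,0,0,0],[0,0,0,0,0,0,0],[0,0,0,0,0,0,0],[0,0,0,0,0,0,0],[0,0,0,0,0,0,0],[0,0,0,0,0,0,0]]}}

```text
time: 19.4
ee_pos: [0.628, 0.0038, 0.0434]
ee_rot: [-0.067, -3.141, -0.0]
force: [-0.7, 0.7, 0.0]
opening: 0.382
grasp_force: 0.0
```

Call:
{"name": "move_arm", "arguments": {"targets": [[0,0,0,0,0,0,0],[0,0,0,0,0,0,0]]}}

```text
time: 19.6
ee_pos: [0.628, 0.0037, 0.0434]
ee_rot: [-0.068, -3.141, -0.0]
force: [0.4, 0.3, 0.2]
opening: 0.343
grasp_force: 29.3
```

```bash
python3 - <<'E'
from h import *
# coaster + cork seats from top image colours
c=snap('top','t4.png'); hsv=cv2.cvtColor(c['image'],cv2.COLOR_RGB2HSV)
u,v=np.meshgrid(np.arange(512),np.arange(384))
m=((u>130)&(u<170)&(v>190)&(v<230)&(hsv[...,1]>110)&(hsv[...,0]<18)).astype(np.uint8)
m=cv2.morphologyEx(m,cv2.MORPH_OPEN,np.ones((3,3)))
vv,uu=np.nonzero(m); p=np.array([ray(c,a,b,.022)[:2] for a,b in zip(uu,vv)])
print('coaster',len(p),p.mean(0),cv2.minEnclosingCircle((p*1000).astype(np.float32)),p.min(0),p.max(0))
s=dict(snap('scene')); 
hs=cv2.cvtColor(s['image'],cv2.COLOR_RGB2HSV)
m=((u>112)&(u<162)&(v>170)&(v<205)&(hs[...,1]>110)&(hs[...,0]<18)).astype(np.uint8); w=cloud(s); m=m.astype(bool)&(w[...,2]>.017)
p=w[m]; print('scene coaster',len(p),p.mean(0),cv2.minEnclosingCircle((p[:,:2]*1000).astype(np.float32)))
# wrist saved picture: crop of corks
E
python3 - <<'E'
import cv2
a=cv2.imread('pics/w3.png')[65:250,205:315]; cv2.imwrite('pics/w3c.png',cv2.resize(a,None,fx=3,fy=3,interpolation=cv2.INTER_CUBIC))
E
```

```text
<stdin>:8: RuntimeWarning: Mean of empty slice.
  ret = ret.dtype.type(ret / rcount)
Traceback (most recent call last):
cv2.error: OpenCV(4.12.0) /io/opencv/modules/imgproc/src/shapedescr.cpp:201: error: (-215:Assertion failed) count >= 0 && (depth == CV_32F || depth == CV_32S) in function 'minEnclosingCircle'
```

View pics/w3c.png

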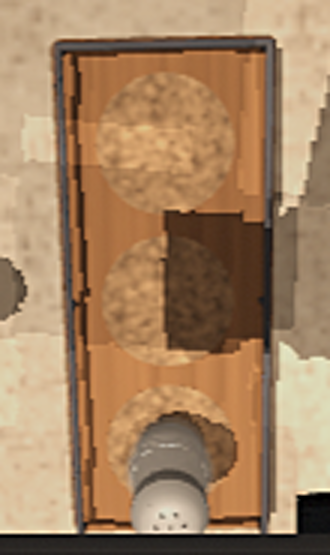

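The crop shows the cork seats complete: front centre about (260,112) and middle about (261,165) in full-image pixels. Checking that the salt grip holds, and refining the coaster position from the first pictures.

Call:
{"name": "move_arm", "arguments": {"targets": [[0,0,0,0,0,0,0],[0,0,0,0,0,0,0]]}}

```text
time: 19.85
ee_pos: [0.628, 0.0037, 0.0434]
ee_rot: [-0.068, -3.141, -0.0]
force: [-0.0, -0.5, -0.6]
opening: 0.352
grasp_force: 29.3
```

```bash
python3 - <<'E'
from h import *
for n,b in(('top',(130,170,190,230)),('scene',(112,162,168,205))):
    c=dict(np.load(n+'0.npz')); w=cloud(c); hsv=cv2.cvtColor(c['image'],cv2.COLOR_RGB2HSV)
    u,v=np.meshgrid(np.arange(512),np.arange(384))
    m=(u>b[0])&(u<b[1])&(v>b[2])&(v<b[3])&(w[...,2]>.016)&(hsv[...,1]>95)
    p=w[m]; print(n,len(p),p.mean(0),cv2.minEnclosingCircle((p[:,:2]*1000).astype(np.float32)),np.percentile(p,[1,99],0)[:,:2])
c=snap('scene'); w=cloud(c); z=w[...,2]
for zz in np.arange(.04,.125,.008):
    p=w[(abs(w[...,0]-.628)<.03)&(abs(w[...,1]-.003)<.026)&(abs(z-zz)<.004)]
    if len(p)>3: print(round(zz,3),len(p),'x',p[:,0].min().round(4),p[:,0].max().round(4),'y',p[:,1].min().round(4),p[:,1].max().round(4))
E
```

```text
top 486 [0.46145095 0.35155184 0.02183199] ((461.6274108886719, 352.8768615722656), 43.01675033569336) [[0.42219101 0.31283091]
 [0.50059349 0.39185638]]
scene 378 [0.46020697 0.3479832  0.0213744 ] ((463.83978271484375, 351.4931335449219), 44.88847351074219) [[0.42161063 0.30895304]
 [0.50116385 0.39410465]]
0.04 40 x 0.6047 0.6371 y -0.0175 0.0126
0.048 54 x 0.6051 0.637 y -0.0182 0.0131
0.056 49 x 0.6057 0.6421 y -0.0171 0.0156
0.064 41 x 0.6068 0.6343 y -0.0147 0.0129
0.072 47 x 0.6088 0.6369 y -0.0176 0.0253
0.08 45 x 0.6104 0.6371 y -0.021 0.0268
0.088 49 x 0.6101 0.6377 y -0.0226 0.0264
0.096 71 x 0.6111 0.6402 y -0.0218 0.0262
0.104 60 x 0.6124 0.6377 y -0.0227 0.0271
0.112 48 x 0.6132 0.6392 y -0.023 0.0278
0.12 36 x 0.6134 0.6393 y -0.0227 0.0277
```

The pads are holding the narrow top (33 mm) because the tips sit higher when the fingers are apart. I'll regrip 10 mm lower, on the body.

Call:
{"name": "move_arm", "arguments": {"targets": [[0.8,0,0,0,0,0,0],[0.8,0,0,0,0,0,0],[0.8,0,0,0,0,0,0],[0.8,0,0,0,0,0,0],[0.8,0,0,-0.01,0,0,0],[0.8,0,0,-0.02,0,0,0],[0.8,0,0,-0.02,0,0,0]]}}

```text
time: 20.6
ee_pos: [0.6275, 0.0038, 0.0325]
ee_rot: [-0.068, -3.139, -0.0]
force: [0.1, 0.5, -0.4]
opening: 0.796
grasp_force: 0.0
```

Call:
{"name": "move_arm", "arguments": {"targets": [[0,0,0,0,0,0,0],[0,0,0,0,0,0,0],[0,0,0,0,0,0,0],[0,0,0,0,0,0,0],[0,0,0,0,0,0,0],[0,0,0,0,0,0,0],[0,0,0,0,0,0,0],[0,0,0,0,0,0,0]]}}

```text
time: 21.4
ee_pos: [0.628, 0.0037, 0.0334]
ee_rot: [-0.068, -3.141, -0.0]
force: [-0.6, -0.4, 0.3]
opening: 0.37
grasp_force: 29.7
```

Call:
{"name": "move_arm", "arguments": {"targets": [[0,0,0,0,0,0,0],[0,0,0,0,0,0,0],[0,0,0,0,0,0,0]]}}

```text
time: 21.7
ee_pos: [0.628, 0.0037, 0.0335]
ee_rot: [0.068, 3.141, 0.0]
force: [0.4, 0.2, -0.0]
opening: 0.369
grasp_force: 29.7
```

Call:
{"name": "move_arm", "arguments": {"targets": [[0,0,0,0.01,0,0,0],[0,0,0,0.03,0,0,0],[0,0,0,0.06,0,0,0],[0,0,0,0.12,0,0,0],[0,0,0,0.18,0,0,0],[0,0,0,0.24,0,0,0],[0,0,0,0.24,0,0,0]]}}

```text
time: 22.4
ee_pos: [0.6299, 0.0036, 0.159]
ee_rot: [0.067, 3.133, -0.001]
force: [0.1, -0.2, -0.6]
opening: 0.368
grasp_force: 29.6
```

Call:
{"name": "move_arm", "arguments": {"targets": [[0,-0.02,0.04,0,0,0,0],[0,-0.05,0.1,0,0,0,0],[0,-0.08,0.16,0,0,0,0],[0,-0.11,0.22,0,0,0,0],[0,-0.14,0.28,0,0,0,0],[0,-0.17,0.35,0,0,0,0],[0,-0.2,0.42,0,0,0,0],[0,-0.23,0.48,0,0,0,0]]}}

```text
time: 23.2
ee_pos: [0.512, 0.2452, 0.1537]
ee_rot: [0.067, 3.141, 0.0]
force: [1.1, -0.4, -0.0]
opening: 0.371
grasp_force: 29.6
```

```bash
python3 - <<'E'
from h import *
print(monitor.state()['ee_pos'])
s=snap('scene','s5.png')
a=cv2.imread('pics/s5.png')[80:230,60:260]; cv2.imwrite('pics/s5c.png',cv2.resize(a,None,fx=3,fy=3,interpolation=cv2.INTER_CUBIC))
E
```

```text
[0.51202643 0.24521999 0.15369077]
```

View pics/s5c.png

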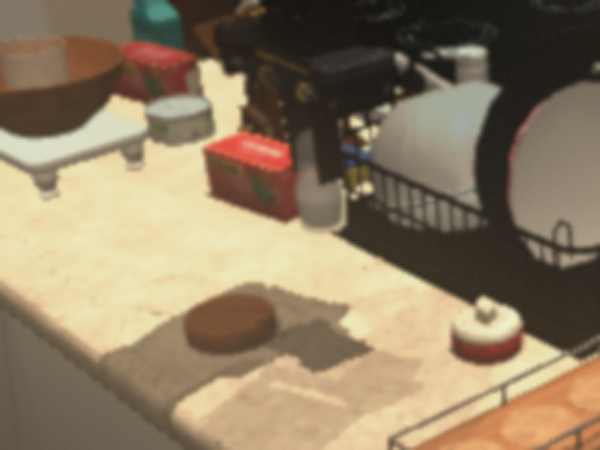

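The salt hangs upright between the fingers at about (322,190) in the crop, and the coaster is at (230,322). Moving over it and down.

Call:
{"name": "move_arm", "arguments": {"targets": [[0,-0.03,0.06,0,0,0,0],[0,-0.06,0.13,0,0,0,0],[0,-0.1,0.2,0,0,0,0],[0,-0.1,0.214,0,0,0,0],[0,-0.1,0.214,-0.06,0,0,0],[0,-0.1,0.214,-0.12,0,0,0],[0,-0.1,0.214,-0.17,0,0,0],[0,-0.1,0.214,-0.17,0,0,0]]}}

```text
time: 24.05
ee_pos: [0.4618, 0.3495, 0.0658]
ee_rot: [-0.068, -3.136, 0.004]
force: [-0.1, -0.6, -1.2]
opening: 0.373
grasp_force: 29.6
```

```bash
python3 - <<'E'
from h import *
print(monitor.state()['ee_pos'])
for n in ('scene','wrist'):
  w=cloud(snap(n)); z=w[...,2]
  for zz in np.arange(.03,.10,.008):
    p=w[(abs(w[...,0]-.462)<.03)&(abs(w[...,1]-.352)<.03)&(abs(z-zz)<.004)]
    if len(p)>3: print(n,round(zz,3),len(p),'x',p[:,0].min().round(4),p[:,0].max().round(4),'y',p[:,1].min().round(4),p[:,1].max().round(4),'zmin',p[:,2].min().round(4))
E
```

```text
[0.4618309  0.34951208 0.06584454]
scene 0.046 14 x 0.4425 0.4748 y 0.3312 0.349 zmin 0.0436
scene 0.054 35 x 0.44 0.4754 y 0.3299 0.3543 zmin 0.0501
scene 0.062 38 x 0.4393 0.4751 y 0.3272 0.3537 zmin 0.058
scene 0.07 37 x 0.4391 0.4795 y 0.3268 0.3595 zmin 0.066
scene 0.078 45 x 0.4383 0.4759 y 0.3251 0.3536 zmin 0.0745
scene 0.086 42 x 0.4395 0.4766 y 0.3274 0.3498 zmin 0.0821
scene 0.094 34 x 0.4423 0.4724 y 0.3237 0.3718 zmin 0.0903
wrist 0.046 4 x 0.4425 0.4445 y 0.3398 0.3544 zmin 0.0484
wrist 0.054 54 x 0.4415 0.4503 y 0.336 0.3655 zmin 0.0502
wrist 0.062 64 x 0.441 0.4493 y 0.3334 0.3655 zmin 0.0582
wrist 0.07 83 x 0.4403 0.4555 y 0.3329 0.3695 zmin 0.066
wrist 0.078 272 x 0.4403 0.4575 y 0.3288 0.3699 zmin 0.0741
wrist 0.086 333 x 0.4413 0.4561 y 0.33 0.3686 zmin 0.082
wrist 0.094 408 x 0.4432 0.4591 y 0.3273 0.3712 zmin 0.09
```

Call:
{"name": "move_arm", "arguments": {"targets": [[0,0,0,0,0,0,0],[0,0,0,-0.016,0,0,0],[0,0,0,-0.032,0,0,0],[0,0,0,-0.038,0,0,0],[0,0,0,-0.038,0,0,0],[0,0,0,-0.038,0,0,0]]}}

```text
time: 24.75
ee_pos: [0.463, 0.3508, 0.0494]
ee_rot: [-0.068, -3.141, 0.0]
force: [0.3, 0.3, -0.6]
opening: 0.37
grasp_force: 29.6
```

Call:
{"name": "move_arm", "arguments": {"targets": [[0,0,0,-0.001,0,0,0],[0,0,0,-0.002,0,0,0],[0,0,0,-0.002,0,0,0]]}}

```text
time: 25.05
ee_pos: [0.463, 0.3508, 0.0485]
ee_rot: [0.068, 3.141, 0.0]
force: [0.1, 0.5, -1.7]
opening: 0.371
grasp_force: 29.6
```

Call:
{"name": "move_arm", "arguments": {"targets": [[0,-0.001,0.002,-0.002,0,0,0],[0,-0.002,0.002,-0.005,0,0,0],[0,-0.002,0.002,-0.008,0,0,0],[0,-0.002,0.002,-0.008,0,0,0]]}}

```text
time: 25.45
ee_pos: [0.4619, 0.3517, 0.0442]
ee_rot: [-0.068, -3.141, 0.0]
force: [-0.3, 0.3, -2.2]
opening: 0.375
grasp_force: 29.6
```

Call:
{"name": "move_arm", "arguments": {"targets": [[0,0,0,-0.001,0,0,0],[0,0,0,-0.002,0,0,0],[0,0,0,-0.002,0,0,0]]}}

```text
time: 25.75
ee_pos: [0.462, 0.3517, 0.0434]
ee_rot: [-0.068, -3.141, -0.0]
force: [0.8, -0.1, -0.5]
opening: 0.369
grasp_force: 29.6
```

Call:
{"name": "move_arm", "arguments": {"targets": [[0,0,0,-0.001,0,0,0],[0,0,0,-0.002,0,0,0],[0,0,0,-0.002,0,0,0]]}}

```text
time: 26.05
ee_pos: [0.4622, 0.3518, 0.0429]
ee_rot: [0.068, 3.14, 0.001]
force: [-1.8, -0.7, 4.6]
opening: 0.368
grasp_force: 30.0
```

Call:
{"name": "move_arm", "arguments": {"targets": [[0.8,0,0,0,0,0,0],[0.8,0,0,0,0,0,0],[0.8,0,0,0,0,0,0],[0.8,0,0,0,0,0,0],[0.8,0,0,0.1,0,0,0],[0.8,0,0,0.2,0,0,0],[0.8,0,0,0.3,0,0,0],[0.8,0,0,0.4,0,0,0]]}}

```text
time: 26.85
ee_pos: [0.4617, 0.3515, 0.2445]
ee_rot: [-0.068, -3.141, -0.0]
force: [1.1, 0.7, -0.2]
opening: 0.8
grasp_force: 0.0
```

Call:
{"name": "move_arm", "arguments": {"targets": [[0.8,0.0,-0.7,0.0,0,0,0],[0.8,0.0,-0.7,0.0,0,0,0],[0.8,0.0,-0.7,0.0,0,0,0],[0.8,0.0,-0.7,0.0,0,0,0],[0.8,0.0,-0.7,0.0,0,0,0],[0.8,0.0,-0.7,0.0,0,0,0],[0.8,0.0,-0.7,0.0,0,0,0],[0.8,0.0,-0.7,0.0,0,0,0]]}}

```text
time: 27.65
ee_pos: [0.462, -0.003, 0.2425]
ee_rot: [0.077, 3.14, -0.001]
force: [0.5, 1.3, 0.3]
opening: 0.802
grasp_force: 0.0
```

```bash
python3 - <<'E'
from h import *
print(monitor.state()['ee_pos'])
c=snap('top','t6.png'); w=cloud(c)
p=w[(w[...,2]>.05)&(w[...,2]<.125)&(abs(w[...,0]-.462)<.045)&(abs(w[...,1]-.352)<.045)]
print('salt',len(p),p.min(0),p.max(0),cv2.minEnclosingCircle((p[p[:,2]>.09][:,:2]*1000).astype(np.float32)))
c=snap('wrist','w6.png'); np.savez('w6.npz',**c)
a=cv2.imread('pics/w6.png'); cv2.imwrite('pics/w6c.png',cv2.resize(a[:250,150:420],None,fx=2.2,fy=2.2,interpolation=cv2.INTER_CUBIC))
E
```

```text
[ 0.46196887 -0.00298763  0.24249885]
salt 188 [0.43890488 0.33078218 0.05027118] [0.4768647  0.3668118  0.11670979] ((461.8168640136719, 350.0757751464844), 17.0063419342041)
```

View pics/w6c.png

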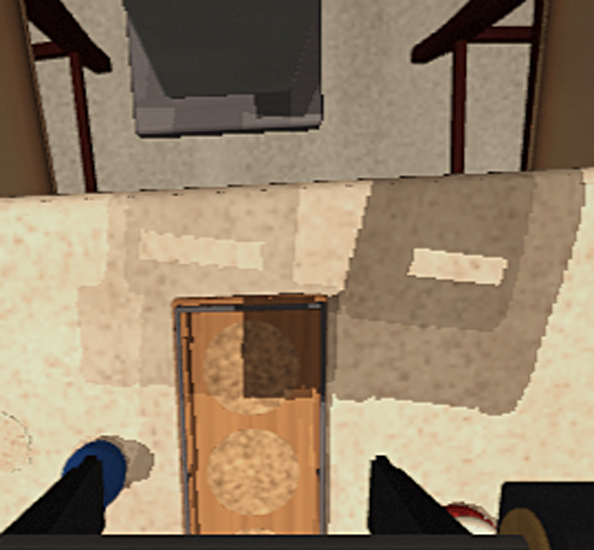

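The salt stands at (0.462, 0.350), in the middle of the coaster. In the crop the front seat is centred at (251,368) and the middle seat at (253,473); I'll convert those pixels.

```bash
python3 - <<'E'
from h import *
c=dict(np.load('w6.npz'))
for u,v in((264.1,167.3),(265,215)): print(ray(c,u,v,.012))
w=cloud(c); print(w[167,264],w[215,265])
c=snap('scene');w=cloud(c)
E
```

```text
[0.47311837 0.00869568 0.012     ]
[0.54942576 0.00687642 0.012     ]
[0.47290672 0.00858829 0.01061064] [0.54957575 0.00688192 0.01158795]
```

Call:
{"name": "move_arm", "arguments": {"targets": [[0.95,0.16,-0.516,0.02,0,0,0],[0.95,0.16,-0.516,0.02,0,0,0],[0.95,0.16,-0.516,0.02,0,0,0],[0.95,0.16,-0.516,0.02,0,0,0],[0.95,0.16,-0.516,0.02,0,0,0],[0.95,0.16,-0.516,0.02,0,0,0],[0.95,0.16,-0.516,0.02,0,0,0]]}}

```text
time: 28.5
ee_pos: [0.5432, -0.2569, 0.2515]
ee_rot: [-0.068, -3.14, -0.001]
force: [0.7, 0.2, 0.2]
opening: 0.953
grasp_force: 0.0
```

```bash
python3 - <<'E'
from h import *
print(monitor.state()['ee_pos'])
w=cloud(snap('wrist')); z=w[...,2]
p=w[(z>.14)&(z<.17)&(abs(w[...,0]-.542)<.035)&(abs(w[...,1]+.261)<.035)]
print('jar',len(p),p.min(0),p.max(0),cv2.minEnclosingCircle((p[:,:2]*1000).astype(np.float32)))
E
```

```text
[ 0.54316632 -0.2568649   0.25153362]
jar 1456 [ 0.51920369 -0.27922217  0.14008149] [ 0.56330213 -0.23534716  0.15960611] ((541.2722778320312, -257.3753662109375), 22.77790069580078)
```

Call:
{"name": "move_arm", "arguments": {"targets": [[0.95,0,0.006,0,0,0,0],[0.95,0,0.006,0,0,0,0],[0.95,0,0.006,-0.06,0,0,0],[0.95,0,0.006,-0.14,0,0,0],[0.95,0,0.006,-0.2,0,0,0],[0.95,0,0.006,-0.246,0,0,0],[0.95,0,0.006,-0.246,0,0,0],[0.95,0,0.006,-0.246,0,0,0]]}}

```text
time: 29.35
ee_pos: [0.5424, -0.2526, 0.1303]
ee_rot: [0.066, 3.141, -0.0]
force: [0.1, -0.1, -0.1]
opening: 0.948
grasp_force: 0.0
```

Call:
{"name": "move_arm", "arguments": {"targets": [[0,0,0,0,0,0,0],[0,0,0,0,0,0,0],[0,0,0,0,0,0,0],[0,0,0,0,0,0,0],[0,0,0,0,0,0,0],[0,0,0,0,0,0,0],[0,0,0,0,0,0,0],[0,0,0,0,0,0,0]]}}

```text
time: 30.15
ee_pos: [0.5421, -0.2533, 0.1295]
ee_rot: [0.068, 3.141, -0.0]
force: [0.2, -1.4, 0.9]
opening: 0.446
grasp_force: 30.0
```

Call:
{"name": "move_arm", "arguments": {"targets": [[0,0,0,0,0,0,0],[0,0,0,0,0,0,0]]}}

```text
time: 30.35
ee_pos: [0.542, -0.2533, 0.1295]
ee_rot: [0.068, 3.141, -0.0]
force: [0.0, -0.3, 0.5]
opening: 0.444
grasp_force: 30.0
```

Call:
{"name": "move_arm", "arguments": {"targets": [[0,0,0,0.02,0,0,0],[0,0,0,0.08,0,0,0],[0,0,0,0.16,0,0,0],[0,0,0,0.2,0,0,0],[0,0,0,0.2,0,0,0]]}}

```text
time: 30.85
ee_pos: [0.5429, -0.2537, 0.2329]
ee_rot: [0.067, 3.136, -0.004]
force: [-0.1, -0.0, -1.5]
opening: 0.446
grasp_force: 30.0
```

Call:
{"name": "move_arm", "arguments": {"targets": [[0,0,0.06,0,0,0,0],[0,0.003,0.14,0,0,0,0],[0,0.006,0.22,0,0,0,0],[0,0.01,0.3,0,0,0,0],[0,0.014,0.38,0,0,0,0],[0,0.014,0.46,0,0,0,0],[0,0.014,0.51,0,0,0,0],[0,0.014,0.524,0,0,0,0]]}}

```text
time: 31.65
ee_pos: [0.5483, 0.0111, 0.2285]
ee_rot: [-0.064, -3.139, -0.001]
force: [-0.1, -1.0, -0.8]
opening: 0.449
grasp_force: 30.0
```

Call:
{"name": "move_arm", "arguments": {"targets": [[0,0,0,0,0,0,0],[0,0,0,0,0,0,0],[0,0,0,-0.06,0,0,0],[0,0,0,-0.12,0,0,0],[0,0,0,-0.16,0,0,0],[0,0,0,-0.16,0,0,0],[0,0,0,-0.16,0,0,0]]}}

```text
time: 32.35
ee_pos: [0.5493, 0.0078, 0.1498]
ee_rot: [-0.07, -3.141, -0.0]
force: [0.7, -0.2, -0.9]
opening: 0.446
grasp_force: 30.0
```

```bash
python3 - <<'E'
from h import *
print(monitor.state()['ee_pos'])
for n in ('scene','wrist'):
  w=cloud(snap(n)); z=w[...,2]
  for zz in np.arange(.07,.18,.015):
    p=w[(abs(w[...,0]-.549)<.035)&(abs(w[...,1]-.006)<.03)&(abs(z-zz)<.006)]
    if len(p)>3: print(n,round(zz,3),len(p),'x',p[:,0].min().round(4),p[:,0].max().round(4),'y',p[:,1].min().round(4),p[:,1].max().round(4),'zmin',p[:,2].min().round(4))
E
```

```text
[0.54927517 0.00777858 0.14978487]
scene 0.07 4 x 0.5297 0.5446 y -0.0144 0.0122 zmin 0.0738
scene 0.085 77 x 0.5251 0.5602 y -0.0184 0.0213 zmin 0.079
scene 0.1 85 x 0.5253 0.562 y -0.0179 0.0179 zmin 0.0941
scene 0.115 87 x 0.5254 0.5632 y -0.0176 0.016 zmin 0.1091
scene 0.13 86 x 0.5242 0.5676 y -0.0173 0.0232 zmin 0.1242
scene 0.145 91 x 0.5252 0.5599 y -0.0166 0.0235 zmin 0.1391
scene 0.16 76 x 0.5249 0.5598 y -0.0165 0.0182 zmin 0.154
scene 0.175 157 x 0.5257 0.567 y -0.0198 0.0341 zmin 0.1691
wrist 0.07 9 x 0.5275 0.5307 y -0.0076 0.0108 zmin 0.0736
wrist 0.085 47 x 0.5268 0.5407 y -0.0166 0.0257 zmin 0.0791
wrist 0.1 106 x 0.5265 0.5442 y -0.0173 0.0242 zmin 0.0941
wrist 0.115 118 x 0.5266 0.543 y -0.0166 0.0266 zmin 0.1091
wrist 0.13 144 x 0.5266 0.542 y -0.0161 0.0266 zmin 0.1242
wrist 0.145 256 x 0.5269 0.5455 y -0.0172 0.0275 zmin 0.139
wrist 0.16 226 x 0.5263 0.5459 y -0.0158 0.0289 zmin 0.1568
wrist 0.175 3271 x 0.5272 0.5623 y -0.0185 0.0324 zmin 0.169
```

Call:
{"name": "move_arm", "arguments": {"targets": [[0,0.002,0.002,-0.04,0,0,0],[0,0.002,0.002,-0.08,0,0,0],[0,0.002,0.002,-0.1,0,0,0],[0,0.002,0.002,-0.112,0,0,0],[0,0.002,0.002,-0.116,0,0,0],[0,0.002,0.002,-0.116,0,0,0],[0,0.002,0.002,-0.116,0,0,0]]}}

```text
time: 33.15
ee_pos: [0.5504, 0.0097, 0.0921]
ee_rot: [0.068, 3.14, 0.0]
force: [-0.2, -1.0, -1.1]
opening: 0.45
grasp_force: 30.0
```

Call:
{"name": "move_arm", "arguments": {"targets": [[0,0,0,-0.002,0,0,0],[0,0,0,-0.003,0,0,0],[0,0,0,-0.003,0,0,0]]}}

```text
time: 33.45
ee_pos: [0.55, 0.0097, 0.09]
ee_rot: [0.068, 3.141, 0.0]
force: [0.3, -0.1, -0.9]
opening: 0.45
grasp_force: 30.0
```

Call:
{"name": "move_arm", "arguments": {"targets": [[0,0,0,-0.001,0,0,0],[0,0,0,-0.002,0,0,0],[0,0,0,-0.003,0,0,0],[0,0,0,-0.003,0,0,0]]}}

```text
time: 33.85
ee_pos: [0.5507, 0.0096, 0.0893]
ee_rot: [0.068, 3.139, -0.0]
force: [-1.3, -1.0, 7.9]
opening: 0.452
grasp_force: 30.0
```

Call:
{"name": "move_arm", "arguments": {"targets": [[0.9,0,0,0,0,0,0],[0.9,0,0,0,0,0,0],[0.9,0,0,0,0,0,0],[0.9,0,0,0,0,0,0],[0.9,0,0,0.1,0,0,0],[0.9,0,0,0.2,0,0,0],[0.9,0,0,0.3,0,0,0],[0.9,0,0,0.36,0,0,0]]}}

```text
time: 34.65
ee_pos: [0.5505, 0.0097, 0.2723]
ee_rot: [0.067, 3.137, -0.0]
force: [-0.1, -0.4, -0.9]
opening: 0.9
grasp_force: 0.0
```

Call:
{"name": "move_arm", "arguments": {"targets": [[1,-0.074,-0.786,0.02,0,0,0],[1,-0.074,-0.786,0.02,0,0,0],[1,-0.074,-0.786,0.02,0,0,0],[1,-0.074,-0.786,0.02,0,0,0],[1,-0.074,-0.786,0.02,0,0,0],[1,-0.074,-0.786,0.02,0,0,0],[1,-0.074,-0.786,0.02,0,0,0],[1,-0.074,-0.786,0.02,0,0,0]]}}

```text
time: 35.45
ee_pos: [0.5123, -0.3855, 0.2783]
ee_rot: [-0.068, -3.141, -0.0]
force: [0.4, -0.2, 0.1]
opening: 1.0
grasp_force: 0.0
```

Call:
{"name": "move_arm", "arguments": {"targets": [[1,0,0,0,0,0,0],[1,0,0,0,0,0,0]]}}

```text
time: 35.65
ee_pos: [0.5125, -0.3838, 0.2777]
ee_rot: [-0.07, -3.14, -0.002]
force: [0.6, 0.6, -0.5]
opening: 0.998
grasp_force: 0.0
```

```bash
python3 - <<'E'
from h import *
print(monitor.state()['ee_pos'])
w=cloud(snap('wrist')); z=w[...,2]
p=w[(z>.18)&(z<.22)&(abs(w[...,0]-.513)<.04)&(abs(w[...,1]+.383)<.04)]
print('mill',len(p),p.min(0),p.max(0),cv2.minEnclosingCircle((p[:,:2]*1000).astype(np.float32)))
for n in('top','scene'):
    w=cloud(snap(n)); z=w[...,2]
    p=w[(z>.105)&(z<.125)&(abs(w[...,0]-.549)<.035)&(abs(w[...,1])<.035)]
    print('jar',len(p),p.min(0),p.max(0),cv2.minEnclosingCircle((p[:,:2]*1000).astype(np.float32)))
    q=w[(z>.02)&(z<.04)&(abs(w[...,0]-.549)<.03)&(abs(w[...,1])<.025)]; print(len(q),q[:,1].min() if len(q) else '')
E
```

```text
[ 0.51252978 -0.38384307  0.27768656]
mill 1743 [ 0.48851913 -0.40806846  0.18043405] [ 0.5368759  -0.35955055  0.21232263] ((513.0693359375, -383.52685546875), 24.973318099975586)Traceback (most recent call last):
  File "<stdin>", line 9, in <module>
    return umr_minimum(a, axis, None, out, keepdims, initial, where)
ValueError: zero-size array to reduction operation minimum which has no identity
```

```bash
python3 - <<'E'
from h import *
snap('top','t8.png'); c=snap('scene','s8.png'); w=cloud(c); z=w[...,2]
p=w[(z>.105)&(z<.125)&(abs(w[...,0]-.549)<.035)&(abs(w[...,1])<.035)]
print(len(p), p.min(0) if len(p) else '',p.max(0) if len(p) else '')
E
```

```text
223 [ 0.52547739 -0.01623613  0.10503054] [0.57045591 0.02971757 0.1224239 ]
```

View pics/s8.png

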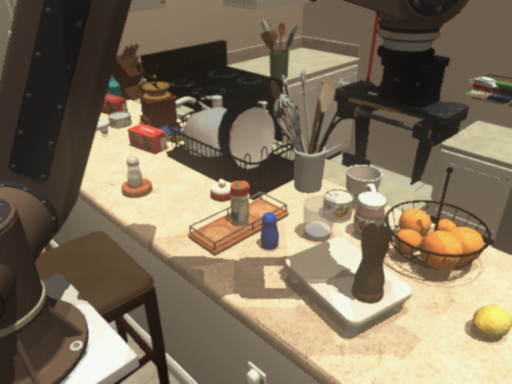

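The jar is upright on the middle seat (240,203), the salt is on the coaster (132,175), and the mill stands on the riser (372,263). Grasping the mill.

Call:
{"name": "move_arm", "arguments": {"targets": [[1,0.001,0,-0.06,0,0,0],[1,0.001,0,-0.14,0,0,0],[1,0.001,0,-0.21,0,0,0],[1,0.001,0,-0.252,0,0,0],[1,0.001,0,-0.252,0,0,0],[1,0.001,0,-0.252,0,0,0]]}}

```text
time: 36.45
ee_pos: [0.5141, -0.3828, 0.1534]
ee_rot: [0.066, 3.14, -0.001]
force: [0.4, -0.7, 0.3]
opening: 1.0
grasp_force: 0.0
```

Call:
{"name": "move_arm", "arguments": {"targets": [[0,0,0,0,0,0,0],[0,0,0,0,0,0,0],[0,0,0,0,0,0,0],[0,0,0,0,0,0,0],[0,0,0,0,0,0,0],[0,0,0,0,0,0,0],[0,0,0,0,0,0,0],[0,0,0,0,0,0,0]]}}

```text
time: 37.25
ee_pos: [0.5135, -0.3831, 0.1525]
ee_rot: [-0.068, -3.141, -0.001]
force: [0.7, 0.7, 1.4]
opening: 0.49
grasp_force: 30.0
```

Call:
{"name": "move_arm", "arguments": {"targets": [[0,0,0,0,0,0,0],[0,0,0,0,0,0,0]]}}

```text
time: 37.45
ee_pos: [0.5135, -0.3832, 0.1524]
ee_rot: [-0.068, -3.141, -0.0]
force: [0.6, 0.8, 1.0]
opening: 0.491
grasp_force: 30.0
```

Held. I'll lift it, carry it back along x ≈ 0.48 and check before lowering.

Call:
{"name": "move_arm", "arguments": {"targets": [[0,0,0,0.02,0,0,0],[0,0,0,0.06,0,0,0],[0,0,0,0.12,0,0,0],[0,-0.02,0,0.16,0,0,0],[0,-0.05,0.03,0.18,0,0,0],[0,-0.078,0.09,0.18,0,0,0],[0,-0.078,0.17,0.18,0,0,0],[0,-0.078,0.25,0.18,0,0,0]]}}

```text
time: 38.25
ee_pos: [0.4739, -0.2574, 0.2431]
ee_rot: [0.07, 3.14, -0.001]
force: [1.9, 0.7, -1.6]
opening: 0.49
grasp_force: 30.0
```

Call:
{"name": "move_arm", "arguments": {"targets": [[0,0,0.08,0,0,0,0],[0,0,0.16,0,0,0,0],[0,0,0.24,0,0,0,0],[0,0,0.32,0,0,0,0],[0,0,0.4,0,0,0,0],[0,0,0.47,0,0,0,0],[0,0,0.52,0,0,0,0],[0,0,0.536,0,0,0,0]]}}

```text
time: 39.05
ee_pos: [0.4744, 0.0116, 0.2431]
ee_rot: [0.064, 3.14, 0.0]
force: [0.2, -0.2, -1.7]
opening: 0.491
grasp_force: 30.0
```

Call:
{"name": "move_arm", "arguments": {"targets": [[0,0,0,0,0,0,0],[0,0,0,0,0,0,0],[0,0,0,-0.06,0,0,0],[0,0,0,-0.12,0,0,0],[0,0,0,-0.16,0,0,0],[0,0,0,-0.16,0,0,0],[0,0,0,-0.16,0,0,0]]}}

```text
time: 39.75
ee_pos: [0.4749, 0.0089, 0.1629]
ee_rot: [-0.069, -3.141, -0.0]
force: [0.0, -0.1, -2.1]
opening: 0.491
grasp_force: 30.0
```

```bash
python3 - <<'E'
from h import *
print(monitor.state()['ee_pos'])
for n in ('scene','wrist'):
  w=cloud(snap(n)); z=w[...,2]
  for zz in np.arange(.06,.23,.02):
    p=w[(abs(w[...,0]-.474)<.035)&(abs(w[...,1]-.006)<.04)&(abs(z-zz)<.006)]
    if len(p)>3: print(n,round(zz,3),len(p),'x',p[:,0].min().round(4),p[:,0].max().round(4),'y',p[:,1].min().round(4),p[:,1].max().round(4),'zmin',p[:,2].min().round(4))
E
```

```text
[0.47491258 0.00888515 0.16292789]
scene 0.06 7 x 0.4437 0.492 y -0.0186 0.0208 zmin 0.0641
scene 0.08 132 x 0.441 0.4932 y -0.021 0.0267 zmin 0.074
scene 0.1 107 x 0.4435 0.4877 y -0.0201 0.0205 zmin 0.094
scene 0.12 112 x 0.4481 0.4916 y -0.017 0.0214 zmin 0.1141
scene 0.14 78 x 0.4512 0.4891 y -0.0119 0.0203 zmin 0.1343
scene 0.16 75 x 0.4507 0.488 y -0.0152 0.0196 zmin 0.1542
scene 0.18 100 x 0.4489 0.4936 y -0.0162 0.0258 zmin 0.1741
scene 0.2 148 x 0.4483 0.4849 y -0.0233 0.0401 zmin 0.1941
scene 0.22 132 x 0.4597 0.4874 y -0.0254 0.0437 zmin 0.2143
wrist 0.06 10 x 0.4434 0.4559 y -0.0171 0.0257 zmin 0.0647
wrist 0.08 271 x 0.4441 0.4699 y -0.0212 0.0348 zmin 0.074
wrist 0.1 219 x 0.4459 0.4757 y -0.0187 0.0337 zmin 0.0941
wrist 0.12 369 x 0.4495 0.4738 y -0.0154 0.0302 zmin 0.114
wrist 0.14 133 x 0.4541 0.4632 y -0.0085 0.0231 zmin 0.134
wrist 0.18 234 x 0.4505 0.4654 y -0.0137 0.0293 zmin 0.1741
wrist 0.2 2086 x 0.4498 0.4861 y -0.0217 0.0381 zmin 0.194
wrist 0.22 593 x 0.4618 0.4762 y -0.0242 0.0402 zmin 0.214
```

Call:
{"name": "move_arm", "arguments": {"targets": [[0,0,0.003,-0.03,0,0,0],[0,0,0.003,-0.06,0,0,0],[0,0,0.003,-0.08,0,0,0],[0,0,0.003,-0.092,0,0,0],[0,0,0.003,-0.096,0,0,0],[0,0,0.003,-0.096,0,0,0],[0,0,0.003,-0.096,0,0,0]]}}

```text
time: 40.55
ee_pos: [0.4748, 0.0112, 0.1149]
ee_rot: [0.068, 3.14, 0.0]
force: [-0.3, -0.2, -1.9]
opening: 0.494
grasp_force: 30.0
```

Call:
{"name": "move_arm", "arguments": {"targets": [[0,0,0,-0.001,0,0,0],[0,0,0,-0.002,0,0,0],[0,0,0,-0.003,0,0,0],[0,0,0,-0.003,0,0,0]]}}

```text
time: 40.95
ee_pos: [0.4745, 0.0113, 0.1129]
ee_rot: [-0.068, -3.141, -0.0]
force: [0.4, 0.1, -1.4]
opening: 0.492
grasp_force: 30.0
```

Call:
{"name": "move_arm", "arguments": {"targets": [[0,0,0,-0.001,0,0,0],[0,0,0,-0.002,0,0,0],[0,0,0,-0.003,0,0,0],[0,0,0,-0.003,0,0,0]]}}

```text
time: 41.35
ee_pos: [0.4753, 0.0113, 0.1123]
ee_rot: [0.068, 3.139, 0.0]
force: [-0.9, 1.0, 8.6]
opening: 0.494
grasp_force: 30.0
```

Contact. I'll release, retreat upward and move aside for a final look.

Call:
{"name": "move_arm", "arguments": {"targets": [[1,0,0,0,0,0,0],[1,0,0,0,0,0,0],[1,0,0,0,0,0,0],[1,0,0,0,0,0,0],[1,0,0,0.06,0,0,0],[1,0,0,0.14,0,0,0],[1,0,0,0.22,0,0,0],[1,0,0,0.3,0,0,0]]}}

```text
time: 42.15
ee_pos: [0.4741, 0.0113, 0.263]
ee_rot: [-0.068, -3.141, -0.0]
force: [0.4, 0.6, -0.2]
opening: 0.994
grasp_force: 0.0
```

Call:
{"name": "move_arm", "arguments": {"targets": [[1,0,-0.5,0,0,0,0],[1,0,-0.5,0,0,0,0],[1,0,-0.5,0,0,0,0],[1,0,-0.5,0,0,0,0],[1,0,-0.5,0,0,0,0],[1,0,-0.5,0,0,0,0],[1,0,-0.5,0,0,0,0]]}}

```text
time: 42.85
ee_pos: [0.4741, -0.2394, 0.2609]
ee_rot: [-0.071, -3.14, -0.001]
force: [0.7, 0.2, -0.7]
opening: 0.997
grasp_force: 0.0
```

```bash
python3 - <<'E'
from h import *
c=snap('scene','s9.png'); w=cloud(c); z=w[...,2]
for n,x,y,h in(('mill',.474,.01,(.13,.18)),('jar',.549,.006,(.105,.125)),('salt',.462,.35,(.09,.118))):
    p=w[(z>h[0])&(z<h[1])&(abs(w[...,0]-x)<.035)&(abs(w[...,1]-y)<.035)]; print(n,len(p),p.min(0).round(4),p.max(0).round(4))
E
```

```text
mill 354 [ 0.4479 -0.0146  0.13  ] [0.4952 0.0326 0.173 ]
jar 223 [ 0.5259 -0.0161  0.105 ] [0.5704 0.0283 0.1211]
salt 106 [0.4446 0.3312 0.0908] [0.4769 0.3571 0.1131]
```

View pics/s9.png

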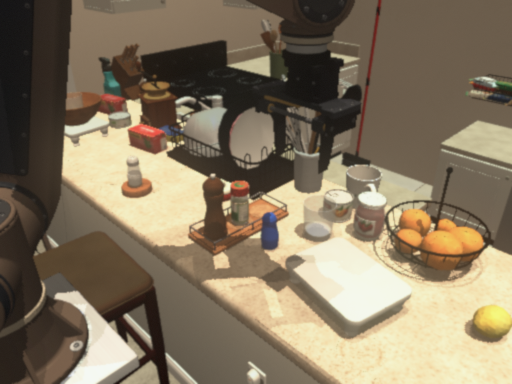

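The final view shows the mill (214,208) and jar (240,203) back upright on their seats, the salt (133,173) on the coaster, the riser empty, and the bystanders in view where they were. Handing in.

```bash
python3 -c "
from bench import job; print(job.job_done())"
```

```text
the job is handed in; nothing more can be done
None
```

The job is handed in: the salt shaker stands within about 2 mm of the coaster's middle, the mill and jar are back upright on the front and middle seats they came from, and the timer, tumbler and jam jar were not touched, at about 43 s of the 128 s allowed.

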